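# Click the carry handle into the snack stand and tug-test it

## Robot

A 7-joint arm with a two-finger parallel gripper is mounted at the origin on the work surface. World frame = base frame: x ahead of the robot, y to its left, z up, the work surface at z = 0. Lengths are in m, angles in degrees, forces in N, time in s.
With the tool pointing down it reaches from about 0.425 to 0.875 m from the base axis. Payload 4.7 kg.
Tool frame: the origin (TCP) lies midway between the tips of the shut fingers; the grasp point (between the pads) lies 19 mm behind it (env.grip_depth is the distance from the TCP to the grasp point, in m); z points along the fingers, y is the line along which they close (so a half turn about z gives the same grasp; the last joint's range is limited). The gripper opens to 87 mm and grips with 3 to 60 N. Pads are 19 mm wide; open, the fingers measure 117 mm over their backs; the gripper's body (75 mm by 190 mm) begins 51 mm behind the grasp point.
Start: joints at [77.126, 18.392, -4.016, 83.108, 1.295, 78.541, -3.26], TCP at [0.154, -0.632, 0.223] pointing down, gripper open.
Joint ranges: [-163.93, 163.93], [-17.29, 119.83], [-79.2, 71.16], [3.27, 140.29], [-89.18, 269.18], [5.43, 117.66], [-154.24, 154.24]. Speed limits (degrees/s): [147.25, 147.25, 180, 180, 180, 180, 180].

## Interface

Orientations are given as [roll, pitch, yaw] about the fixed x, y, z axes, in that order (R = Rz(yaw) Ry(pitch) Rx(roll)).
In Python, from cell import get_obs, optics, env, nets gives the robot as it stands.
- The arm moves only by the shell command python3 -m creep 'ROWS' [FORCE]. ROWS is JSON, a list of rows, each an object of numbers: "wx", "wy", "wz": the turn, a rotation vector about the tool's x, y, z in degrees; "tx", "ty", "tz": the shift along the tool's x, y, z in mm; "gripper": the opening, from -1 (shut) to 1 (fully open). A call has 1 to 5 rows; each row is the pose to reach, as a shift and turn from the pose commanded when the call began, along the tool's axes at that moment; what a row does not reach only later rows make up. A row lasts 1/12 s, in which the tool goes at most 41.7 mm and 7.16 degrees, less where a joint would pass 70% of its speed; a pose out of reach is approached as far as the arm can. A call with a gripper value outside its range is refused whole. The fingers move at their own pace and stop on an object; FORCE is the grip in N (left out, the last holds). Time passes only in rows, so rows that repeat a pose let the fingers close. It gives the time, the measured TCP pose, the force, the opening and the grip force at its end, in the units of the state.
- get_obs(): the state, without advancing time (a new reading comes with each control period).
- optics.read_camera(name): name is "side" or "top"; returns (picture, depth): 384x512x3 uint8, red, green, blue; 384x512 float32, m along the optical axis (not along the pixel's ray), 0 where there is no reading.
- optics.camera_info(name): a dict with "fovy" (degrees; the focal length in pixels is half the picture's height over the tangent of half this angle, whatever the lens; pixels are square), "cx", "cy" (the principal point, pixels), "k1" (the pictures are not rectified: a ray, as slopes to the right and down, at radius r is drawn at 1 + k1 r^2 times it, then the intrinsics apply), "R" (3x3) and "t" (3): a world point X has camera coordinates R X + t. Camera axes: x right, y down, z forward; pixel columns grow to the right and rows downward; lengths in m; the calibration is good to about 2 mm. A picture is of the moment at which its call begins. camera_info takes no time and is no camera call.
- env.sign_off(): hands the job in; it is judged then, once.
Trained networks look in the newest picture that a camera, given by its name, has taken for a name from the list of things; names that differ only in an ending like _2 or _b are one class to them, and where a whole thing is asked for, a point or a joint stands for the part that bears it (a point fixed in the world has none). Each returns a list of dicts, best first, with "confidence" (0 to 1); they miss things now and then, are a little off and sometimes report something else, mostly with a low value. They report only what shows in the picture. A call takes as long as a camera call. They do not tell look-alikes from the thing itself.
- nets.look_for(query, camera): "point" ([x, y, z] in m, in world coordinates, good to about 4 mm: the middle of the surface that is visible of it).
- nets.place_of(query, camera): "point" ([x, y, z] in m, in world coordinates, good to about 4 mm: a listed point, or the origin of a listed thing).
The state is a dict: "time_s": time; "qpos": joint angles; "joint_velocities": joint speeds; "effort": joint torques, N m; "tool_pos": TCP position; "tool_rot": TCP orientation; "force": force on the tool from outside, world axes, zero at the start; "wrist_torque": the same for the moment, N m; "grip_width": finger opening in m; "grasp_force": force on a finger pad.
Only numpy, scipy, OpenCV 4.12 (cv2) and the standard library are available. Lean on these libraries where they do the work, as an engineer would, in place of code of your own. Each camera call takes 0.05 s, during which the arm holds its last target. There are 200 camera calls.

## Task

Take the carry handle that is parked in the coaster stack, put its stem into the socket on top of the snack stand and press it down until it clicks fully home. Then pull it straight up with a steady 12 newtons (9 to 16 will do) for about a second to check that it is really held, and let go of it, leaving it home in the socket. Never push or pull on the stand with more than 25 newtons, and leave the glasses and other tableware where they are.

Things in the scene. Friction and masses are not known exactly. Their poses are not given: they have to be found in the camera images.
- handle: White melamine carry handle, loose, about 70 to 130 g, parked upright, stem down in the coaster stack's hole, collar on its top. Origin: centre of the underside of its round collar (diameter 34, 5 thick); z up along the stem. Above the collar a flat D-shaped grip, 60 long along x, 12 thick along y; below it a round steel stem. Its turn about z does not matter in the socket.
- bar (a point): Centre of the handle's cross bar, 36 above the collar's underside, axes as the handle's. The bar is 60 (x) x 12 (y, pinch across this) x 14 high; below it is an open window, from 11 to 30 above the collar's underside.
- stem_tip (a point): Lower tip of the handle's stem, 25 below the collar's underside. From the collar down: a neck of diameter 8 to -12, a flat shoulder, a bulb of diameter 14 from -12 to -15, then a cone narrowing to diameter 7 at the tip.
- socket (a point): Centre of the socket's mouth, on the top face of the square white block (38 x 38 x 32 high) on top of the three-tier stand, 211 to 216 above the table; z up. The upright hole is round, diameter 16, 28 deep, mouth chamfered by 2.5; two hidden spring jaws in it grip the stem. Home means the handle's collar lies on this face.
- rod (a joint): Up and down travel (m) of the stiffly sprung rod under the socket block: 0 at rest, up positive, 10 N per mm. Pushing the stem past the jaws takes up to about 12 N; they snap over the bulb's shoulder while the collar is still 1 to 6 mm off the mouth (differs each time), which is then the handle's free play before a pull is felt. Snapped in, no allowed pull frees it; else under 8 N does.
- stand: White melamine snack stand, fixed to the table, round. Origin at the centre of its underside, the socket is straight above it. Tiers of diameter 220, 180 and 140, rims at 22, 93 and 148 above the table.
- coasters: Stack of four square wooden coasters, 95 x 95, top at 35.5 above the table, fixed, with one finger hole of diameter 19 down its middle. Origin at the centre of the underside.
- tumbler_a: Glass tumbler, diameter 68, 90 high, between stand and coasters. Origin at the centre of its underside.
- tumbler_b: Glass tumbler, diameter 68, 90 high, behind the stand. Origin at the centre of its underside.
- saucer: White ceramic saucer, diameter 136, 16 high, behind the coasters. Origin at the centre of its underside.
- cup: White coffee cup, diameter 62, 58 high, standing on the saucer. Origin at the centre of its underside.
- sugar_jar: Closed glass sugar jar, diameter 64, 85 high. Origin at the centre of its underside.
- salt: White salt shaker, diameter 36, 80 high, to the right of the coasters. Origin at the centre of its underside.
- spoon: Steel spoon, 140 long, lying on the table near the robot. Origin near its middle.
Things that resemble listed ones, but are neither listed nor needed, are in the scene too. What is meant by the handle is not green, and is the larger of those in its own colour.

How it is judged:
By the outcome, as a careful person would: the job done as asked, in the order asked, and still so for the second after the job is handed in, with the robot touching nothing.
It also fails if it takes over 72 s, if anything falls off the work surface, if the arm or the gripper's body presses on something with over 40 N, if the wrist force passes 120 N, or if a joint passes its speed limit or range.

## Working session

There is one attempt and no reset: what is moved stays moved. The work goes in short steps, Python scripts to look and compute and a shell command to move; the robot and the scene stay as the last step left them, time stands still between calls to the robot, and variables do not carry over. Pictures are saved under pics/ and viewed, at most 10 in all, crops included, and the job is handed in when it is done.

```bash
ls; mkdir -p pics; cat > h.py <<'E'
import numpy as np, cv2
from cell import get_obs, optics, env, nets
def K(n):
    c=optics.camera_info(n); f=192/np.tan(np.radians(c['fovy'])/2); return c,f,np.array(c['R']),np.array(c['t'])
def proj(n,X):
    c,f,R,t=K(n); p=R@np.array(X)+t; s=p[:2]/p[2]; s=s*(1+c['k1']*(s@s)); return s*f+[c['cx'],c['cy']]
def cloud(n,d):
    c,f,R,t=K(n); v,u=np.mgrid[0:384,0:512]; a=np.stack([(u-c['cx'])/f,(v-c['cy'])/f],-1); s=a.copy()
    for _ in range(8): s=a/(1+c['k1']*(s**2).sum(-1,keepdims=True))
    P=np.concatenate([s,np.ones((384,512,1))],-1)*d[...,None]
    return (P-t)@R
E
python3 - <<'E'
from h import *
for n in ('side','top'):
    p,d=optics.read_camera(n); np.savez(f'{n}0.npz',p=p,d=d)
    cv2.imwrite(f'pics/{n}0.png',p[...,::-1])
    for q in ('handle','bar','socket','coasters'):
        for r in nets.place_of(q,n): print(n,q,np.round(r['point'],3),round(r['confidence'],2),proj(n,r['point']).round())
    c=optics.camera_info(n);print(n, (-np.array(c['R']).T@c['t']).round(3),c['fovy'])
o=get_obs();print(o['tool_pos'],o['tool_rot'],o['force'],o['time_s'])
E
```

```text
pics
side handle [ 0.547 -0.23   0.035] 0.82 [283. 265.]
side handle [ 0.416 -0.288  0.028] 0.82 [253. 312.]
side handle [ 0.435 -0.126  0.018] 0.54 [221. 264.]
side bar [ 0.547 -0.232  0.071] 0.85 [284. 256.]
side bar [ 0.433 -0.121  0.048] 0.75 [219. 256.]
side bar [ 0.418 -0.282  0.056] 0.74 [252. 303.]
side socket [0.566 0.139 0.212] 0.68 [205. 135.]
side coasters [ 0.544 -0.234  0.002] 0.76 [283. 275.]
side [ 0.184 -0.652  0.75 ] 54.97524554964008
top handle [ 0.418 -0.282  0.025] 0.59 [328. 254.]
top handle [ 0.545 -0.234  0.038] 0.55 [311. 212.]
top handle [ 0.429 -0.128  0.015] 0.47 [277. 250.]
top handle [0.387 0.004 0.002] 0.21 [235. 264.]
top bar [ 0.548 -0.235  0.069] 0.7 [313. 210.]
top bar [ 0.43  -0.125  0.048] 0.48 [276. 250.]
top socket [0.562 0.142 0.211] 0.8 [176. 202.]
top socket [ 0.549 -0.235  0.072] 0.39 [313. 210.]
top coasters [ 0.545 -0.233  0.002] 0.94 [310. 213.]
top [ 0.459 -0.101  1.252] 51.34924652295897
[ 0.15373232 -0.63152797  0.22253598] [-1.79996733e+02  2.30943920e-03  1.36825721e+01] [-0.19209135  0.2506094  -0.38721142] 0.5
```

```bash
python3 - <<'E'
import cv2
a=cv2.imread('pics/side0.png')
cv2.imwrite('pics/side0c.png',cv2.resize(a[220:340,190:350],None,fx=5,fy=5,interpolation=2))
E
```

```text
(no output)
```

View pics/side0.png

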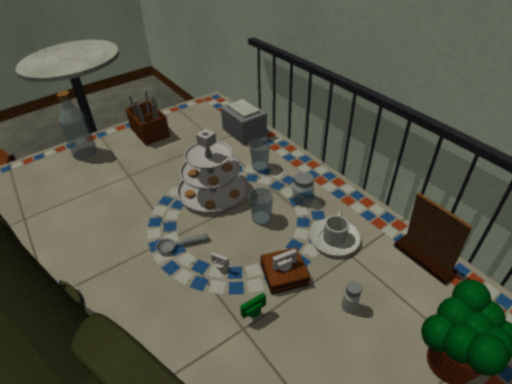

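View pics/top0.png

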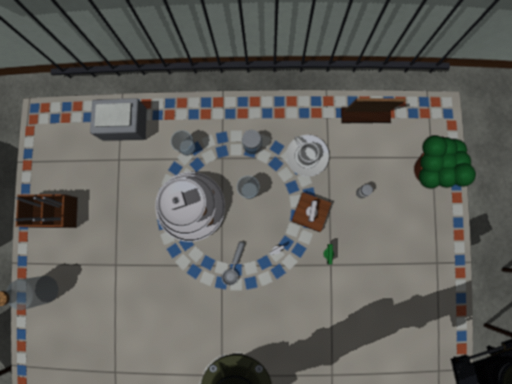

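```bash
sleep 0
```

```text
(no output)
```

View pics/side0c.png

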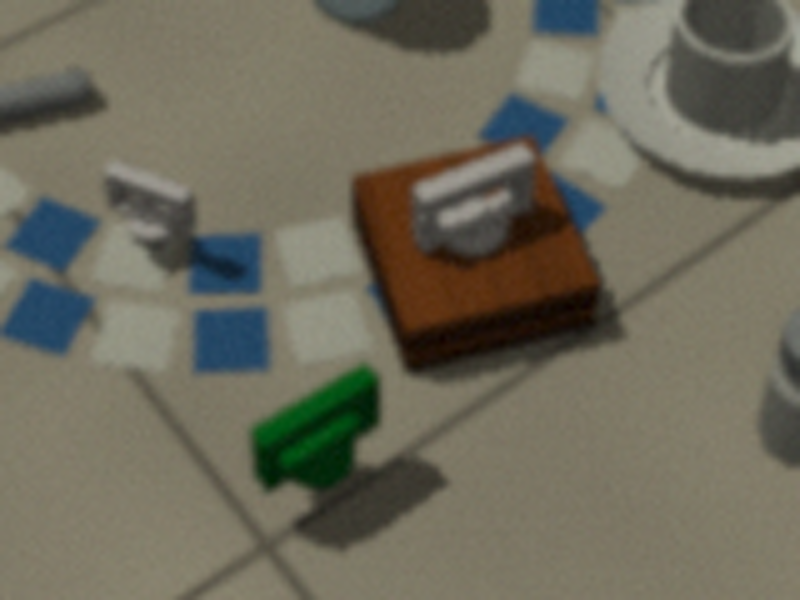

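Three candidates in the side picture: a white handle in the coasters at (284,262), a smaller white one at (219,262), and a green one at (253,306). The one in the coaster stack is larger, white and parked as described, so I choose it, and the crop agrees. Next I measure the bar's yaw and the socket.

```bash
cat >> h.py <<'E'
def bar(n,d,c,zlo,zhi,r=.045):
    P=cloud(n,d).reshape(-1,3); P=P[(d.reshape(-1)>0)]
    m=(np.hypot(P[:,0]-c[0],P[:,1]-c[1])<r)&(P[:,2]>zlo)&(P[:,2]<zhi); Q=P[m]
    if len(Q)<5: print(n,'few',len(Q)); return
    (x,y),(w,h),a=cv2.minAreaRect((Q[:,:2]*1000).astype(np.float32)); 
    if w<h: a+=90
    print(n,len(Q),'mean',Q.mean(0).round(4),'rect c',round(x,1),round(y,1),'size',round(w,1),round(h,1),'yaw long',round((a+90)%180-90,1),'zmax',np.percentile(Q[:,2],[50,90,100]).round(4))
E
python3 - <<'E'
from h import *
for n in('side','top'):
    d=np.load(n+'0.npz')['d']
    bar(n,d,(.547,-.233),.058,.1); bar(n,d,(.547,-.233),.071,.1)
    bar(n,d,(.564,.140),.2,.25)
    bar(n,d,(.564,.140),.19,.208)
    for q in ('coasters','socket','bar','tumbler_a'):
        for r in nets.place_of(q,n): print(n,q,np.round(r['point'],4),round(r['confidence'],2))
    P=cloud(n,d).reshape(-1,3);Q=P[(d.reshape(-1)>0)&(abs(P[:,0]-.545)<.06)&(abs(P[:,1]+.233)<.06)&(P[:,2]>.028)&(P[:,2]<.042)]
    print('coaster',cv2.minAreaRect((Q[:,:2]*1000).astype(np.float32)),np.median(Q[:,2]))
E
```

```text
side 204 mean [ 0.5441 -0.2349  0.0753] rect c 546.8 -234.3 size 14.3 60.7 yaw long -11.5 zmax [0.078  0.081  0.0829]
side 158 mean [ 0.5451 -0.2345  0.0782] rect c 546.4 -233.8 size 13.6 59.8 yaw long -11.5 zmax [0.0794 0.0813 0.0829]
side 171 mean [0.5662 0.1371 0.2102] rect c 567.9 139.8 size 40.0 38.7 yaw long 19.8 zmax [0.2117 0.2143 0.2164]
side 109 mean [0.5636 0.1314 0.1994] rect c 567.6 139.3 size 37.4 38.2 yaw long -71.7 zmax [0.1992 0.207  0.2077]
side coasters [ 0.5444 -0.2337  0.0015] 0.76
side socket [0.5664 0.1391 0.2115] 0.68
side bar [ 0.5473 -0.2321  0.0707] 0.85
side bar [ 0.4333 -0.1213  0.0482] 0.75
side bar [ 0.4181 -0.2818  0.0555] 0.74
side tumbler_a [ 0.615  -0.0444  0.0027] 0.84
side tumbler_a [0.7563 0.1584 0.0014] 0.84
coaster ((546.793701171875, -233.00518798828125), (99.29356384277344, 96.31131744384766), 69.68467712402344) 0.03670751057435394
top 89 mean [ 0.5466 -0.2307  0.0783] rect c 546.7 -231.4 size 12.3 58.0 yaw long -10.8 zmax [0.0788 0.0818 0.0856]
top 84 mean [ 0.5466 -0.2311  0.079 ] rect c 546.7 -231.5 size 11.9 58.0 yaw long -10.5 zmax [0.0791 0.0819 0.0856]
top 216 mean [0.5674 0.1415 0.212 ] rect c 567.8 142.5 size 38.4 39.6 yaw long -71.7 zmax [0.2128 0.2153 0.2183]
top 47 mean [0.5642 0.1345 0.2007] rect c 567.6 141.9 size 38.3 38.8 yaw long -72.4 zmax [0.2025 0.2068 0.2077]
top coasters [ 0.5452 -0.2326  0.0018] 0.94
top socket [0.5623 0.1424 0.2106] 0.8
top socket [ 0.549  -0.2349  0.0719] 0.39
top bar [ 0.5478 -0.2349  0.0694] 0.7
top bar [ 0.4302 -0.1247  0.0476] 0.48
top tumbler_a [ 0.7568  0.1569 -0.0013] 0.9
top tumbler_a [ 0.6182 -0.0455 -0.0028] 0.68
coaster ((546.9000854492188, -233.04061889648438), (92.7997817993164, 96.11363220214844), 68.97869110107422) 0.03628202104808842
```

```bash
cat > go.py <<'E'
import sys
from h import *
from scipy.spatial.transform import Rotation as Ro
o=get_obs(); R=Ro.from_euler('xyz',o['tool_rot'],degrees=True); a=list(map(float,sys.argv[1:]))
T=Ro.from_euler('xyz',[180,0,a[3]],degrees=True)
print('t',o['time_s'],'pos',np.round(np.array(o['tool_pos'])*1000,1),'rot',np.round(o['tool_rot'],1),'F',np.round(o['force'],1),'w',round(o['grip_width']*1000,1),'g',round(o['grasp_force'],1))
print('shift mm',(R.inv().apply(np.array(a[:3])-np.array(o['tool_pos'])*1000)).round(1),'turn',np.degrees((R.inv()*T).as_rotvec()).round(1))
E
python3 go.py 546.7 -232.5 150 -11
python3 - <<'E'
from h import *
for n in('side','top'):
    d=np.load(n+'0.npz')['d'];P=cloud(n,d).reshape(-1,3)
    Q=P[(np.hypot(P[:,0]-.547,P[:,1]+.233)<.045)&(P[:,2]>.071)&(P[:,2]<.1)][:,:2]
    w,v=np.linalg.eigh(np.cov(Q.T)); print(n,np.degrees(np.arctan2(v[1,1],v[0,1])))
E
```

```text
t 0.9 pos [ 153.7 -631.6  222.6] rot [180.    0.   13.7] F [-0.7  0.2  0.4] w 87.3 g 0.0
shift mm [ 476.2 -294.8   72.6] turn [ 0.   0.  24.7]
side 168.35683272921818
top 168.71771039343906
```

```bash
python3 -m creep '[{"tx":32,"ty":-20},{"tx":64,"ty":-40},{"tx":96,"ty":-60},{"tx":128,"ty":-80},{"tx":160,"ty":-100}]'
python3 -m creep '[{"tx":32,"ty":-20},{"tx":64,"ty":-40},{"tx":96,"ty":-60},{"tx":128,"ty":-80},{"tx":160,"ty":-98}]'
python3 -m creep '[{"tx":32,"ty":-20,"wz":5},{"tx":64,"ty":-40,"wz":10},{"tx":96,"ty":-60,"wz":15},{"tx":128,"ty":-80,"wz":20},{"tx":156,"ty":-97,"wz":24.7}]'
python3 go.py 546.7 -232.5 150 -11
```

```text
t 0.9 pos [ 153.7 -631.6  222.6] rot [180.    0.   13.7] F [-0.7  0.2  0.4] w 87.3 g 0.0
shift mm [ 476.2 -294.8   72.6] turn [ 0.   0.  24.7]validation failed for argument at $[0]...
validation failed for argument at $[0]...
validation failed for argument at $[0]...
```

```bash
python3 -m creep '[{"wx":0,"wy":0,"wz":0,"tx":32,"ty":-20,"tz":0,"gripper":1},{"wx":0,"wy":0,"wz":0,"tx":64,"ty":-40,"tz":0,"gripper":1},{"wx":0,"wy":0,"wz":0,"tx":96,"ty":-60,"tz":0,"gripper":1},{"wx":0,"wy":0,"wz":0,"tx":128,"ty":-80,"tz":0,"gripper":1},{"wx":0,"wy":0,"wz":0,"tx":160,"ty":-100,"tz":0,"gripper":1}]'
```

```text
time_s: 1.32
tool_pos: [0.2865, -0.4952, 0.2227]
tool_rot: [180.0, -0.0, 13.7]
force: [0.4, 0.0, -0.0]
grip_width: 0.0873
grasp_force: 0.0
```

```bash
python3 -m creep '[{"wx":0,"wy":0,"wz":0,"tx":32,"ty":-20,"tz":0,"gripper":1},{"wx":0,"wy":0,"wz":0,"tx":64,"ty":-40,"tz":0,"gripper":1},{"wx":0,"wy":0,"wz":0,"tx":96,"ty":-60,"tz":0,"gripper":1},{"wx":0,"wy":0,"wz":0,"tx":128,"ty":-80,"tz":0,"gripper":1},{"wx":0,"wy":0,"wz":0,"tx":160,"ty":-98,"tz":0,"gripper":1}]'
python3 -m creep '[{"wx":0,"wy":0,"wz":5,"tx":32,"ty":-20,"tz":0,"gripper":1},{"wx":0,"wy":0,"wz":10,"tx":64,"ty":-40,"tz":0,"gripper":1},{"wx":0,"wy":0,"wz":15,"tx":96,"ty":-60,"tz":0,"gripper":1},{"wx":0,"wy":0,"wz":20,"tx":128,"ty":-80,"tz":0,"gripper":1},{"wx":0,"wy":0,"wz":24.7,"tx":156,"ty":-97,"tz":0,"gripper":1}]'
python3 go.py 546.7 -232.5 150 -11.2
```

```text
time_s: 1.73
tool_pos: [0.4189, -0.3618, 0.223]
tool_rot: [180.0, -0.0, 13.7]
force: [1.5, -1.2, 0.2]
grip_width: 0.087
grasp_force: 0.0
time_s: 2.15
tool_pos: [0.5481, -0.2298, 0.2229]
tool_rot: [-180.0, -0.1, -11.2]
force: [0.3, -0.9, -0.2]
grip_width: 0.0873
grasp_force: 0.0
t 2.15 pos [ 548.1 -229.8  222.9] rot [-1.80e+02 -1.00e-01 -1.12e+01] F [ 0.3 -0.9 -0.2] w 87.3 g 0.0
shift mm [-0.9  2.9 72.9] turn [-0.  -0.1  0. ]
```

```bash
python3 -m creep '[{"wx":0,"wy":0,"wz":0,"tx":-1,"ty":3,"tz":34,"gripper":1},{"wx":0,"wy":0,"wz":0,"tx":-1,"ty":3,"tz":68,"gripper":1},{"wx":0,"wy":0,"wz":0,"tx":-1,"ty":3,"tz":100,"gripper":1},{"wx":0,"wy":0,"wz":0,"tx":-1,"ty":3,"tz":125,"gripper":1},{"wx":0,"wy":0,"wz":0,"tx":-1,"ty":3,"tz":140,"gripper":1}]'
python3 -m creep '[{"wx":0,"wy":0,"wz":0,"tx":0,"ty":0,"tz":15,"gripper":1},{"wx":0,"wy":0,"wz":0,"tx":0,"ty":0,"tz":30,"gripper":1},{"wx":0,"wy":0,"wz":0,"tx":0,"ty":0,"tz":30,"gripper":1},{"wx":0,"wy":0,"wz":0,"tx":0,"ty":0,"tz":30,"gripper":1}]'
python3 go.py 546.7 -232.5 53 -11.2
python3 - <<'E'
from h import *
for n in('side','top'):
    p,d=optics.read_camera(n); cv2.imwrite(f'pics/{n}1.png',cv2.resize(p[180:300,230:390,::-1] if n=='side' else p[150:270,240:400,::-1],None,fx=4,fy=4))
E
```

```text
time_s: 2.57
tool_pos: [0.5429, -0.2344, 0.0791]
tool_rot: [-179.9, 0.3, -11.0]
force: [-0.2, 0.2, -0.4]
grip_width: 0.0869
grasp_force: 0.0
time_s: 2.9
tool_pos: [0.5443, -0.2349, 0.052]
tool_rot: [-180.0, 0.1, -11.0]
force: [1.2, -0.1, 1.4]
grip_width: 0.0869
grasp_force: 0.0
t 2.9 pos [ 544.3 -234.9   52. ] rot [-1.8e+02  1.0e-01 -1.1e+01] F [ 1.2 -0.1  1.4] w 86.9 g 0.0
shift mm [ 1.9 -2.8 -1. ] turn [-0.   0.1  0.2]
```

View pics/side1.png

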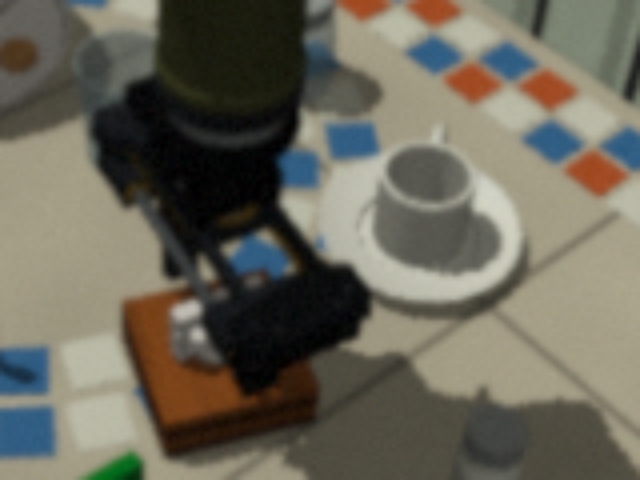

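The picture shows the fingers straddling the bar on the coasters, the near finger at about crop (290,330), and the cup and saucer clear. I correct the last few millimetres and close.

```bash
python3 -m creep '[{"wx":0,"wy":0,"wz":0,"tx":2,"ty":-2.5,"tz":-1,"gripper":1},{"wx":0,"wy":0,"wz":0,"tx":2,"ty":-2.5,"tz":-1,"gripper":1},{"wx":0,"wy":0,"wz":0,"tx":2,"ty":-2.5,"tz":-1,"gripper":0},{"wx":0,"wy":0,"wz":0,"tx":2,"ty":-2.5,"tz":-1,"gripper":-0.4},{"wx":0,"wy":0,"wz":0,"tx":2,"ty":-2.5,"tz":-1,"gripper":-1}]' 40
python3 -m creep '[{"wx":0,"wy":0,"wz":0,"tx":0,"ty":0,"tz":0,"gripper":-1},{"wx":0,"wy":0,"wz":0,"tx":0,"ty":0,"tz":0,"gripper":-1},{"wx":0,"wy":0,"wz":0,"tx":0,"ty":0,"tz":0,"gripper":-1},{"wx":0,"wy":0,"wz":0,"tx":0,"ty":0,"tz":0,"gripper":-1},{"wx":0,"wy":0,"wz":0,"tx":0,"ty":0,"tz":0,"gripper":-1}]' 40
python3 -m creep '[{"wx":0,"wy":0,"wz":0,"tx":0,"ty":0,"tz":0,"gripper":-1},{"wx":0,"wy":0,"wz":0,"tx":0,"ty":0,"tz":0,"gripper":-1},{"wx":0,"wy":0,"wz":0,"tx":0,"ty":0,"tz":0,"gripper":-1},{"wx":0,"wy":0,"wz":0,"tx":0,"ty":0,"tz":0,"gripper":-1}]' 40
```

```text
time_s: 3.42
tool_pos: [0.5474, -0.2331, 0.0538]
tool_rot: [180.0, -0.0, -11.0]
force: [-0.2, -0.7, -0.7]
grip_width: 0.0742
grasp_force: 0.0
time_s: 3.83
tool_pos: [0.5473, -0.2331, 0.0535]
tool_rot: [180.0, 0.0, -11.0]
force: [0.5, 0.3, 0.0]
grip_width: 0.0416
grasp_force: 0.0
time_s: 4.17
tool_pos: [0.5473, -0.2331, 0.0535]
tool_rot: [180.0, 0.0, -11.0]
force: [-0.3, -0.7, -1.3]
grip_width: 0.0152
grasp_force: 0.0
```

```bash
python3 -m creep '[{"wx":0,"wy":0,"wz":0,"tx":0,"ty":0,"tz":0,"gripper":-1},{"wx":0,"wy":0,"wz":0,"tx":0,"ty":0,"tz":0,"gripper":-1},{"wx":0,"wy":0,"wz":0,"tx":0,"ty":0,"tz":0,"gripper":-1},{"wx":0,"wy":0,"wz":0,"tx":0,"ty":0,"tz":0,"gripper":-1},{"wx":0,"wy":0,"wz":0,"tx":0,"ty":0,"tz":0,"gripper":-1}]' 40
```

```text
time_s: 4.58
tool_pos: [0.5473, -0.2331, 0.0535]
tool_rot: [180.0, 0.0, -11.0]
force: [-0.1, -0.6, -0.5]
grip_width: 0.0116
grasp_force: 39.9
```

```bash
python3 -m creep '[{"wx":0,"wy":0,"wz":0,"tx":0,"ty":0,"tz":-10,"gripper":-1},{"wx":0,"wy":0,"wz":0,"tx":0,"ty":0,"tz":-25,"gripper":-1},{"wx":0,"wy":0,"wz":0,"tx":0,"ty":0,"tz":-50,"gripper":-1},{"wx":0,"wy":0,"wz":0,"tx":0,"ty":0,"tz":-80,"gripper":-1},{"wx":0,"wy":0,"wz":0,"tx":0,"ty":0,"tz":-110,"gripper":-1}]' 40
python3 -m creep '[{"wx":0,"wy":0,"wz":0,"tx":0,"ty":0,"tz":-30,"gripper":-1},{"wx":0,"wy":0,"wz":0,"tx":0,"ty":0,"tz":-60,"gripper":-1},{"wx":0,"wy":0,"wz":0,"tx":0,"ty":0,"tz":-90,"gripper":-1},{"wx":0,"wy":0,"wz":0,"tx":0,"ty":0,"tz":-120,"gripper":-1},{"wx":0,"wy":0,"wz":0,"tx":0,"ty":0,"tz":-140,"gripper":-1}]' 40
python3 go.py 567.8 141 300 -11.2
```

```text
time_s: 5.0
tool_pos: [0.5468, -0.2326, 0.1649]
tool_rot: [-180.0, 0.1, -11.0]
force: [1.3, -0.8, -0.9]
grip_width: 0.0118
grasp_force: 39.9
time_s: 5.42
tool_pos: [0.5479, -0.2329, 0.3078]
tool_rot: [179.9, -0.2, -11.0]
force: [0.9, 0.3, -1.1]
grip_width: 0.0115
grasp_force: 39.9
t 5.4167 pos [ 547.9 -232.9  307.8] rot [179.9  -0.2 -11. ] F [ 0.9  0.3 -1.1] w 11.5 g 39.9
shift mm [ -51.8 -370.8    7.2] turn [ 0.1 -0.2  0.2]
```

```bash
python3 -m creep '[{"wx":0,"wy":0,"wz":0,"tx":-4,"ty":-30,"tz":0,"gripper":-1},{"wx":0,"wy":0,"wz":0,"tx":-9,"ty":-66,"tz":0,"gripper":-1},{"wx":0,"wy":0,"wz":0,"tx":-15,"ty":-106,"tz":0,"gripper":-1},{"wx":0,"wy":0,"wz":0,"tx":-20,"ty":-146,"tz":0,"gripper":-1},{"wx":0,"wy":0,"wz":0,"tx":-26,"ty":-186,"tz":0,"gripper":-1}]' 40
python3 -m creep '[{"wx":0,"wy":0,"wz":0,"tx":-6,"ty":-40,"tz":0,"gripper":-1},{"wx":0,"wy":0,"wz":0,"tx":-12,"ty":-80,"tz":0,"gripper":-1},{"wx":0,"wy":0,"wz":0,"tx":-18,"ty":-120,"tz":0,"gripper":-1},{"wx":0,"wy":0,"wz":0,"tx":-23,"ty":-155,"tz":0,"gripper":-1},{"wx":0,"wy":0,"wz":0,"tx":-26,"ty":-183,"tz":0,"gripper":-1}]' 40
python3 -m creep '[{"wx":0,"wy":0,"wz":0,"tx":0,"ty":0,"tz":0,"gripper":-1},{"wx":0,"wy":0,"wz":0,"tx":0,"ty":0,"tz":0,"gripper":-1},{"wx":0,"wy":0,"wz":0,"tx":0,"ty":0,"tz":0,"gripper":-1}]' 40
python3 go.py 567.8 141 300 -11.2
python3 - <<'E'
from h import *
for n in('side','top'):
    p,d=optics.read_camera(n); np.savez(f'{n}2.npz',p=p,d=d)
    for q in ('stem_tip','handle','bar','socket'):
        for r in nets.place_of(q,n): print(n,q,np.round(r['point'],4),round(r['confidence'],2),proj(n,r['point']).round(1))
    if n=='side': cv2.imwrite('pics/side2.png',cv2.resize(p[70:170,150:270,::-1],None,fx=6,fy=6,interpolation=cv2.INTER_CUBIC))
E
```

```text
time_s: 5.83
tool_pos: [0.557, -0.0436, 0.3044]
tool_rot: [180.0, -0.1, -11.0]
force: [0.7, 0.2, -1.0]
grip_width: 0.0117
grasp_force: 39.9
time_s: 6.25
tool_pos: [0.5657, 0.1433, 0.3046]
tool_rot: [-179.9, -0.0, -10.8]
force: [-0.0, -0.2, -1.3]
grip_width: 0.0116
grasp_force: 39.9
time_s: 6.5
tool_pos: [0.5668, 0.1384, 0.3038]
tool_rot: [179.9, -0.0, -11.0]
force: [-0.4, -0.6, -0.8]
grip_width: 0.0117
grasp_force: 39.9
t 6.5 pos [566.8 138.4 303.8] rot [179.9  -0.  -11. ] F [-0.4 -0.6 -0.8] w 11.7 g 39.9
shift mm [ 0.5 -2.8  3.8] turn [ 0.1 -0.   0.2]
side stem_tip [ 0.4195 -0.2787 -0.0018] 0.78 [252.1 315.9]
side stem_tip [0.566  0.1381 0.261 ] 0.62 [203.3 119. ]
side stem_tip [ 0.4324 -0.1257 -0.006 ] 0.52 [221.3 270.5]
side handle [ 0.4136 -0.2896  0.0258] 0.66 [252.4 314.3]
side handle [ 0.4327 -0.1258  0.0184] 0.65 [220.5 264.4]
side handle [0.5695 0.1396 0.2857] 0.51 [203.1 110.1]
side handle [0.5651 0.1414 0.2075] 0.48 [204.6 135.7]
side bar [ 0.4171 -0.2821  0.0609] 0.91 [251.2 302.2]
side bar [ 0.4329 -0.1225  0.0478] 0.7 [218.8 256. ]
side bar [0.5677 0.1378 0.3239] 0.58 [201.2  97.3]
side socket [0.5675 0.1383 0.2103] 0.69 [205.8 135.1]
top stem_tip [ 0.4294 -0.1281  0.0039] 0.64 [277.  250.2]
top stem_tip [ 0.4213 -0.283  -0.0006] 0.45 [326.7 252.4]
top handle [ 0.4172 -0.2818  0.0278] 0.43 [327.6 254. ]
top handle [ 0.4298 -0.1255  0.0139] 0.4 [276.2 250.2]
top bar [ 0.4147 -0.2843  0.0612] 0.65 [330.2 255.2]
top bar [ 0.4334 -0.1204  0.0454] 0.64 [274.7 249.2]
top socket [0.5629 0.1418 0.2087] 0.52 [176.2 201.5]
```

View pics/side2.png

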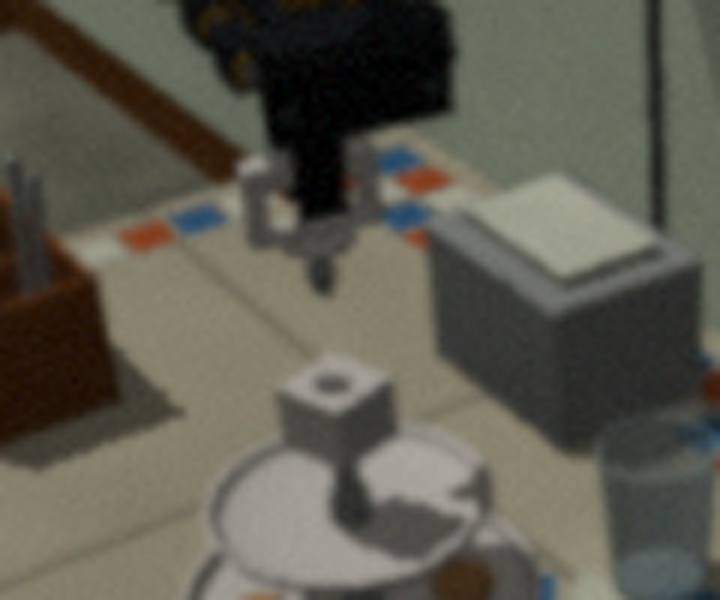

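The picture shows the handle held upright, stem tip at full-frame pixel about (203.5,118) above the socket hole at (205.8,133.8). I compare both in the same camera.

```bash
python3 - <<'E'
from h import *
from scipy.optimize import fsolve
def ray(n,uv,z): return fsolve(lambda q: proj(n,[q[0],q[1],z])-uv,[.567,.14])
print('hole xy side',ray('side',[205.8,133.8],.2128), ray('side',[205.8,133.8],.2108))
print('proj tip',proj('side',[.5668,.1384,.2608]),'bulb',proj('side',[.5668,.1384,.272]),'collar',proj('side',[.5668,.1384,.2858]))
z=np.load('side2.npz');p,d=z['p'],z['d'];C=cloud('side',d)
g=p.mean(2).astype(int)
print(g[108:122,196:212])
print('hole');print(g[128:140,196:216])
for zl,zh in((.284,.293),(.268,.276)):
    m=(np.hypot(C[...,0]-.567,C[...,1]-.139)<.03)&(C[...,2]>zl)&(C[...,2]<zh)&(d>0); Q=C[m]; print(len(Q),Q.mean(0),Q.min(0),Q.max(0))
d=np.load('side2.npz')['d'];bar('side',d,(.5675,.14),.205,.235,.03)
d=np.load('top2.npz')['d'];bar('top',d,(.5675,.14),.205,.235,.03)
E
```

```text
hole xy side [0.5689958  0.14031254] [0.57042926 0.14326132]
proj tip [203.47750997 118.96397236] bulb [203.00285608 115.24023602] collar [202.4103515  110.58090615]
[[101 102  97  76  66  64  67  69  65  66  70  68  78  94 110 118]
 [ 77  75  71  66  67  71  70  67  69  72  76  73  76  98 120 124]
 [ 75  71  67  65  70  77  75  74  75  76  73  72  85 103 121 125]
 [ 93  77  72  72  73  75  78  74  77  73  67  78 101 116 123 124]
 [113  98  85  81  74  72  67  67  68  75  90  99 115 122 124 119]
 [120 116 113 108  94  75  59  50  57  83 105 116 119 119 120 120]
 [123 120 122 119 101  76  52  49  53  73 101 116 120 119 121 122]
 [122 120 121 119 105  75  52  50  51  71  97 118 121 119 118 118]
 [122 125 122 119 107  81  54  42  44  69 100 115 121 123 120 119]
 [122 124 122 122 118  97  62  42  48  75 106 118 120 122 120 124]
 [122 125 121 124 120 110  85  62  63  89 112 125 121 122 122 121]
 [125 124 126 121 122 117 111  97  93 100 117 120 121 123 121 123]
 [125 124 124 126 124 122 123 119 117 120 123 123 122 126 123 122]
 [123 126 124 125 124 124 124 124 123 124 123 123 125 118 122 1
[... 770 characters left out ...]
 84]
 [ 93  78  75  79  90 101 116 133 140 148 143 132 115  91  69  59  59  57
   59  80]
 [ 98  78  72  70  71  77  82  92 107 120 115  95  74  63  58  56  56  58
   63  80]
 [100  80  72  71  70  68  69  72  80  84  81  66  59  54  57  57  57  57
   60  75]]
41 [0.56546654 0.12837909 0.29120379] [0.54276281 0.11987943 0.28684824] [0.58824567 0.13855688 0.29294382]
17 [0.56633881 0.13448353 0.27318753] [0.56101209 0.12904174 0.26889822] [0.57468982 0.1417346  0.27577994]
side 141 mean [0.5664 0.1384 0.2117] rect c 567.5 140.3 size 40.1 40.5 yaw long -71.1 zmax [0.2125 0.2144 0.2154]
top 63 mean [0.5737 0.1303 0.2122] rect c 574.6 130.9 size 32.5 14.5 yaw long 8.2 zmax [0.2122 0.2153 0.2179]
```

```bash
python3 -m creep '[{"wx":0,"wy":0,"wz":0,"tx":0.7,"ty":-2.8,"tz":10,"gripper":-1},{"wx":0,"wy":0,"wz":0,"tx":0.7,"ty":-2.8,"tz":20,"gripper":-1},{"wx":0,"wy":0,"wz":0,"tx":0.7,"ty":-2.8,"tz":30,"gripper":-1},{"wx":0,"wy":0,"wz":0,"tx":0.7,"ty":-2.8,"tz":38,"gripper":-1},{"wx":0,"wy":0,"wz":0,"tx":0.7,"ty":-2.8,"tz":42,"gripper":-1}]' 40
python3 -m creep '[{"wx":0,"wy":0,"wz":0,"tx":0,"ty":0,"tz":0,"gripper":-1},{"wx":0,"wy":0,"wz":0,"tx":0,"ty":0,"tz":0,"gripper":-1},{"wx":0,"wy":0,"wz":0,"tx":0,"ty":0,"tz":0,"gripper":-1},{"wx":0,"wy":0,"wz":0,"tx":0,"ty":0,"tz":0,"gripper":-1}]' 40
python3 go.py 568 141 256 -11.0
```

```text
time_s: 7.42
tool_pos: [0.5671, 0.1413, 0.2592]
tool_rot: [179.9, 0.2, -11.0]
force: [0.5, -0.5, -0.6]
grip_width: 0.0115
grasp_force: 39.9
time_s: 7.75
tool_pos: [0.5683, 0.1419, 0.2622]
tool_rot: [-180.0, -0.1, -11.0]
force: [0.5, 0.9, 0.0]
grip_width: 0.0118
grasp_force: 39.9
t 7.75 pos [568.3 141.9 262.2] rot [-1.8e+02 -1.0e-01 -1.1e+01] F [0.5 0.9 0. ] w 11.8 g 39.9
shift mm [-0.2  0.9  6.1] turn [-0.  -0.1 -0. ]
```

```bash
python3 -m creep '[{"wx":0,"wy":0,"wz":0,"tx":0,"ty":0.5,"tz":3,"gripper":-1},{"wx":0,"wy":0,"wz":0,"tx":0,"ty":0.5,"tz":5,"gripper":-1},{"wx":0,"wy":0,"wz":0,"tx":0,"ty":0.5,"tz":7,"gripper":-1},{"wx":0,"wy":0,"wz":0,"tx":0,"ty":0.5,"tz":9,"gripper":-1},{"wx":0,"wy":0,"wz":0,"tx":0,"ty":0.5,"tz":9,"gripper":-1}]' 40
python3 -m creep '[{"wx":0,"wy":0,"wz":0,"tx":0,"ty":0,"tz":1,"gripper":-1},{"wx":0,"wy":0,"wz":0,"tx":0,"ty":0,"tz":2,"gripper":-1},{"wx":0,"wy":0,"wz":0,"tx":0,"ty":0,"tz":3,"gripper":-1},{"wx":0,"wy":0,"wz":0,"tx":0,"ty":0,"tz":3,"gripper":-1}]' 40
python3 - <<'E'
from h import *
p,d=optics.read_camera('side'); cv2.imwrite('pics/side3.png',cv2.resize(p[90:170,160:260,::-1],None,fx=6,fy=6,interpolation=cv2.INTER_CUBIC))
E
```

```text
time_s: 8.17
tool_pos: [0.5677, 0.1411, 0.2519]
tool_rot: [180.0, 0.0, -11.0]
force: [-1.1, -0.4, -0.7]
grip_width: 0.0116
grasp_force: 39.9
time_s: 8.5
tool_pos: [0.5679, 0.1414, 0.2494]
tool_rot: [-180.0, 0.0, -11.0]
force: [-0.0, 0.1, 0.1]
grip_width: 0.0116
grasp_force: 39.9
```

View pics/side3.png

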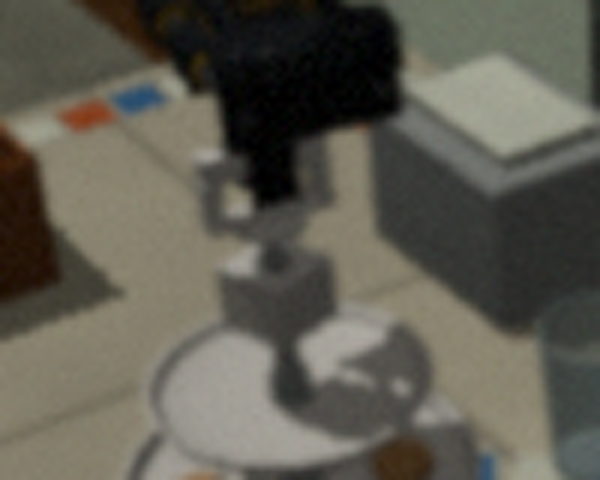

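The stem tip is in the hole at crop (273,262), centred, with no force. I continue slowly while watching force.

```bash
python3 -m creep '[{"wx":0,"wy":0,"wz":0,"tx":0,"ty":0,"tz":1.5,"gripper":-1},{"wx":0,"wy":0,"wz":0,"tx":0,"ty":0,"tz":3,"gripper":-1},{"wx":0,"wy":0,"wz":0,"tx":0,"ty":0,"tz":4,"gripper":-1},{"wx":0,"wy":0,"wz":0,"tx":0,"ty":0,"tz":4,"gripper":-1}]' 40
python3 -m creep '[{"wx":0,"wy":0,"wz":0,"tx":0,"ty":0,"tz":1,"gripper":-1},{"wx":0,"wy":0,"wz":0,"tx":0,"ty":0,"tz":2,"gripper":-1},{"wx":0,"wy":0,"wz":0,"tx":0,"ty":0,"tz":2,"gripper":-1}]' 40
```

```text
time_s: 8.88
tool_pos: [0.5679, 0.1418, 0.2457]
tool_rot: [-180.0, -0.0, -11.0]
force: [0.2, 1.8, 1.8]
grip_width: 0.0115
grasp_force: 39.9
time_s: 9.13
tool_pos: [0.5682, 0.1414, 0.2439]
tool_rot: [-180.0, -0.0, -11.0]
force: [-0.5, 1.3, 3.6]
grip_width: 0.0114
grasp_force: 39.9
```

```bash
python3 -m creep '[{"wx":0,"wy":0,"wz":0,"tx":0,"ty":0,"tz":0.7,"gripper":-1},{"wx":0,"wy":0,"wz":0,"tx":0,"ty":0,"tz":1.5,"gripper":-1},{"wx":0,"wy":0,"wz":0,"tx":0,"ty":0,"tz":1.5,"gripper":-1}]' 40
python3 -m creep '[{"wx":0,"wy":0,"wz":0,"tx":0,"ty":0,"tz":0.7,"gripper":-1},{"wx":0,"wy":0,"wz":0,"tx":0,"ty":0,"tz":1.5,"gripper":-1},{"wx":0,"wy":0,"wz":0,"tx":0,"ty":0,"tz":1.5,"gripper":-1}]' 40
```

```text
time_s: 9.38
tool_pos: [0.5682, 0.1414, 0.2424]
tool_rot: [-180.0, -0.0, -11.0]
force: [-0.5, 1.4, 3.8]
grip_width: 0.0118
grasp_force: 39.9
time_s: 9.63
tool_pos: [0.5682, 0.1414, 0.2409]
tool_rot: [-180.0, -0.1, -11.0]
force: [-1.3, 1.6, 5.5]
grip_width: 0.0114
grasp_force: 39.9
```

```bash
python3 -m creep '[{"wx":0,"wy":0,"wz":0,"tx":0,"ty":-0.4,"tz":0.7,"gripper":-1},{"wx":0,"wy":0,"wz":0,"tx":0,"ty":-0.4,"tz":1.5,"gripper":-1},{"wx":0,"wy":0,"wz":0,"tx":0,"ty":-0.4,"tz":1.5,"gripper":-1}]' 40
python3 -m creep '[{"wx":0,"wy":0,"wz":0,"tx":0,"ty":0,"tz":0.7,"gripper":-1},{"wx":0,"wy":0,"wz":0,"tx":0,"ty":0,"tz":1.5,"gripper":-1},{"wx":0,"wy":0,"wz":0,"tx":0,"ty":0,"tz":1.5,"gripper":-1}]' 40
```

```text
time_s: 9.88
tool_pos: [0.5683, 0.1416, 0.2395]
tool_rot: [-180.0, -0.1, -11.0]
force: [-0.5, 0.7, 5.8]
grip_width: 0.0116
grasp_force: 39.9
time_s: 10.13
tool_pos: [0.568, 0.1415, 0.2367]
tool_rot: [180.0, 0.0, -11.0]
force: [1.4, 1.8, 1.2]
grip_width: 0.0109
grasp_force: 39.9
```

Force fell from 5.8 to 1.2 N, so the jaws have snapped over. Next I push until the collar seats.

```bash
python3 -m creep '[{"wx":0,"wy":0,"wz":0,"tx":0,"ty":0,"tz":0.7,"gripper":-1},{"wx":0,"wy":0,"wz":0,"tx":0,"ty":0,"tz":1.5,"gripper":-1},{"wx":0,"wy":0,"wz":0,"tx":0,"ty":0,"tz":1.5,"gripper":-1}]' 40
python3 -m creep '[{"wx":0,"wy":0,"wz":0,"tx":0,"ty":0,"tz":0.7,"gripper":-1},{"wx":0,"wy":0,"wz":0,"tx":0,"ty":0,"tz":1.2,"gripper":-1},{"wx":0,"wy":0,"wz":0,"tx":0,"ty":0,"tz":1.2,"gripper":-1}]' 40
python3 -m creep '[{"wx":0,"wy":0,"wz":0,"tx":0,"ty":0,"tz":0.5,"gripper":-1},{"wx":0,"wy":0,"wz":0,"tx":0,"ty":0,"tz":0.8,"gripper":-1},{"wx":0,"wy":0,"wz":0,"tx":0,"ty":0,"tz":0.8,"gripper":-1}]' 40
```

```text
time_s: 10.38
tool_pos: [0.568, 0.1416, 0.2359]
tool_rot: [180.0, -0.0, -11.0]
force: [0.8, 1.2, 1.7]
grip_width: 0.0115
grasp_force: 39.9
time_s: 10.63
tool_pos: [0.5674, 0.1412, 0.234]
tool_rot: [179.9, 0.1, -11.0]
force: [0.4, 1.2, -0.2]
grip_width: 0.0117
grasp_force: 39.9
time_s: 10.88
tool_pos: [0.5676, 0.1413, 0.2335]
tool_rot: [180.0, 0.1, -11.0]
force: [-0.4, 0.2, -1.8]
grip_width: 0.0114
grasp_force: 39.9
```

```bash
python3 -m creep '[{"wx":0,"wy":0,"wz":0,"tx":0,"ty":0,"tz":0.5,"gripper":-1},{"wx":0,"wy":0,"wz":0,"tx":0,"ty":0,"tz":0.8,"gripper":-1},{"wx":0,"wy":0,"wz":0,"tx":0,"ty":0,"tz":0.8,"gripper":-1}]' 40
python3 -m creep '[{"wx":0,"wy":0,"wz":0,"tx":0,"ty":0,"tz":0.5,"gripper":-1},{"wx":0,"wy":0,"wz":0,"tx":0,"ty":0,"tz":0.8,"gripper":-1},{"wx":0,"wy":0,"wz":0,"tx":0,"ty":0,"tz":0.8,"gripper":-1}]' 40
```

```text
time_s: 11.13
tool_pos: [0.5679, 0.1414, 0.233]
tool_rot: [180.0, 0.0, -11.0]
force: [-0.1, 0.3, -1.5]
grip_width: 0.0116
grasp_force: 39.9
time_s: 11.38
tool_pos: [0.5681, 0.1415, 0.2324]
tool_rot: [180.0, -0.0, -11.0]
force: [-0.5, 0.3, -1.4]
grip_width: 0.0115
grasp_force: 39.9
```

```bash
python3 -m creep '[{"wx":0,"wy":0,"wz":0,"tx":0,"ty":0,"tz":0.5,"gripper":-1},{"wx":0,"wy":0,"wz":0,"tx":0,"ty":0,"tz":0.8,"gripper":-1},{"wx":0,"wy":0,"wz":0,"tx":0,"ty":0,"tz":0.8,"gripper":-1}]' 40
python3 -m creep '[{"wx":0,"wy":0,"wz":0,"tx":0,"ty":0,"tz":0.5,"gripper":-1},{"wx":0,"wy":0,"wz":0,"tx":0,"ty":0,"tz":0.8,"gripper":-1},{"wx":0,"wy":0,"wz":0,"tx":0,"ty":0,"tz":0.8,"gripper":-1}]' 40
```

```text
time_s: 11.63
tool_pos: [0.568, 0.1415, 0.2315]
tool_rot: [180.0, -0.0, -11.0]
force: [0.1, 0.7, -0.8]
grip_width: 0.0117
grasp_force: 39.9
time_s: 11.88
tool_pos: [0.568, 0.1415, 0.2307]
tool_rot: [180.0, 0.0, -11.0]
force: [-0.1, 0.4, -1.1]
grip_width: 0.0116
grasp_force: 39.9
```

```bash
python3 -m creep '[{"wx":0,"wy":0,"wz":0,"tx":0,"ty":0,"tz":0.5,"gripper":-1},{"wx":0,"wy":0,"wz":0,"tx":0,"ty":0,"tz":0.8,"gripper":-1},{"wx":0,"wy":0,"wz":0,"tx":0,"ty":0,"tz":0.8,"gripper":-1}]' 40
python3 -m creep '[{"wx":0,"wy":0,"wz":0,"tx":0,"ty":0,"tz":0.4,"gripper":-1},{"wx":0,"wy":0,"wz":0,"tx":0,"ty":0,"tz":0.6,"gripper":-1},{"wx":0,"wy":0,"wz":0,"tx":0,"ty":0,"tz":0.6,"gripper":-1}]' 40
```

```text
time_s: 12.13
tool_pos: [0.5681, 0.1416, 0.2303]
tool_rot: [180.0, -0.0, -11.0]
force: [0.1, 0.0, 1.1]
grip_width: 0.0117
grasp_force: 39.9
time_s: 12.38
tool_pos: [0.5682, 0.1415, 0.23]
tool_rot: [180.0, -0.0, -11.0]
force: [-0.5, -1.7, 4.5]
grip_width: 0.0115
grasp_force: 39.9
```

```bash
python3 -m creep '[{"wx":0,"wy":0,"wz":0,"tx":0,"ty":0,"tz":0.4,"gripper":-1},{"wx":0,"wy":0,"wz":0,"tx":0,"ty":0,"tz":0.8,"gripper":-1},{"wx":0,"wy":0,"wz":0,"tx":0,"ty":0,"tz":0.8,"gripper":-1}]' 40
```

```text
time_s: 12.63
tool_pos: [0.5682, 0.1415, 0.2296]
tool_rot: [180.0, -0.1, -11.0]
force: [-3.0, -1.1, 7.2]
grip_width: 0.0114
grasp_force: 39.9
```

```bash
python3 -m creep '[{"wx":0,"wy":0,"wz":0,"tx":0,"ty":0,"tz":0.5,"gripper":-1},{"wx":0,"wy":0,"wz":0,"tx":0,"ty":0,"tz":1,"gripper":-1},{"wx":0,"wy":0,"wz":0,"tx":0,"ty":0,"tz":1,"gripper":-1}]' 40
```

```text
time_s: 12.88
tool_pos: [0.5682, 0.1415, 0.2293]
tool_rot: [180.0, -0.1, -11.0]
force: [-2.4, -2.6, 10.2]
grip_width: 0.0117
grasp_force: 39.9
```

```bash
python3 -m creep '[{"wx":0,"wy":0,"wz":0,"tx":0,"ty":0,"tz":-1,"gripper":-1},{"wx":0,"wy":0,"wz":0,"tx":0,"ty":0,"tz":-2,"gripper":-1},{"wx":0,"wy":0,"wz":0,"tx":0,"ty":0,"tz":-3,"gripper":-1},{"wx":0,"wy":0,"wz":0,"tx":0,"ty":0,"tz":-4,"gripper":-1},{"wx":0,"wy":0,"wz":0,"tx":0,"ty":0,"tz":-4,"gripper":-1}]' 40
python3 -m creep '[{"wx":0,"wy":0,"wz":0,"tx":0,"ty":0,"tz":-0.5,"gripper":-1},{"wx":0,"wy":0,"wz":0,"tx":0,"ty":0,"tz":-1,"gripper":-1},{"wx":0,"wy":0,"wz":0,"tx":0,"ty":0,"tz":-1,"gripper":-1}]' 40
```

```text
time_s: 13.3
tool_pos: [0.5679, 0.1417, 0.231]
tool_rot: [-180.0, 0.0, -11.0]
force: [0.6, 0.0, -0.7]
grip_width: 0.0113
grasp_force: 39.9
time_s: 13.55
tool_pos: [0.568, 0.1416, 0.2324]
tool_rot: [180.0, 0.0, -11.0]
force: [-0.4, -0.7, -0.1]
grip_width: 0.0117
grasp_force: 39.9
```

```bash
python3 -m creep '[{"wx":0,"wy":0,"wz":0,"tx":0,"ty":0,"tz":-0.5,"gripper":-1},{"wx":0,"wy":0,"wz":0,"tx":0,"ty":0,"tz":-1,"gripper":-1},{"wx":0,"wy":0,"wz":0,"tx":0,"ty":0,"tz":-1,"gripper":-1}]' 40
python3 -m creep '[{"wx":0,"wy":0,"wz":0,"tx":0,"ty":0,"tz":-0.5,"gripper":-1},{"wx":0,"wy":0,"wz":0,"tx":0,"ty":0,"tz":-1,"gripper":-1},{"wx":0,"wy":0,"wz":0,"tx":0,"ty":0,"tz":-1,"gripper":-1}]' 40
```

```text
time_s: 13.8
tool_pos: [0.5681, 0.1417, 0.2337]
tool_rot: [-180.0, -0.0, -11.0]
force: [0.5, 0.0, -0.9]
grip_width: 0.0113
grasp_force: 39.9
time_s: 14.05
tool_pos: [0.568, 0.1416, 0.2347]
tool_rot: [180.0, -0.0, -11.0]
force: [0.4, 1.2, -1.3]
grip_width: 0.0116
grasp_force: 39.9
```

```bash
python3 -m creep '[{"wx":0,"wy":0,"wz":0,"tx":0,"ty":0,"tz":-0.5,"gripper":-1},{"wx":0,"wy":0,"wz":0,"tx":0,"ty":0,"tz":-1,"gripper":-1},{"wx":0,"wy":0,"wz":0,"tx":0,"ty":0,"tz":-1,"gripper":-1}]' 40
python3 -m creep '[{"wx":0,"wy":0,"wz":0,"tx":0,"ty":0,"tz":-0.5,"gripper":-1},{"wx":0,"wy":0,"wz":0,"tx":0,"ty":0,"tz":-1,"gripper":-1},{"wx":0,"wy":0,"wz":0,"tx":0,"ty":0,"tz":-1,"gripper":-1}]' 40
```

```text
time_s: 14.3
tool_pos: [0.5679, 0.1416, 0.2351]
tool_rot: [180.0, 0.0, -11.0]
force: [0.3, 0.5, -3.4]
grip_width: 0.0115
grasp_force: 39.9
time_s: 14.55
tool_pos: [0.5678, 0.1415, 0.2357]
tool_rot: [180.0, 0.1, -11.0]
force: [1.6, 0.6, -7.8]
grip_width: 0.0113
grasp_force: 39.9
```

```bash
python3 -m creep '[{"wx":0,"wy":0,"wz":0,"tx":0,"ty":0,"tz":-0.7,"gripper":-1},{"wx":0,"wy":0,"wz":0,"tx":0,"ty":0,"tz":-1.3,"gripper":-1},{"wx":0,"wy":0,"wz":0,"tx":0,"ty":0,"tz":-1.3,"gripper":-1}]' 40
```

```text
time_s: 14.8
tool_pos: [0.5676, 0.1414, 0.2365]
tool_rot: [180.0, 0.1, -11.0]
force: [2.5, 1.0, -14.8]
grip_width: 0.0118
grasp_force: 39.9
```

```bash
python3 -m creep '[{"wx":0,"wy":0,"wz":0,"tx":0,"ty":0,"tz":0.3,"gripper":-1},{"wx":0,"wy":0,"wz":0,"tx":0,"ty":0,"tz":0.3,"gripper":-1},{"wx":0,"wy":0,"wz":0,"tx":0,"ty":0,"tz":0.3,"gripper":-1},{"wx":0,"wy":0,"wz":0,"tx":0,"ty":0,"tz":0.3,"gripper":-1}]' 40
python3 -m creep '[{"wx":0,"wy":0,"wz":0,"tx":0,"ty":0,"tz":0,"gripper":-1},{"wx":0,"wy":0,"wz":0,"tx":0,"ty":0,"tz":0,"gripper":-1},{"wx":0,"wy":0,"wz":0,"tx":0,"ty":0,"tz":0,"gripper":-1},{"wx":0,"wy":0,"wz":0,"tx":0,"ty":0,"tz":0,"gripper":-1}]' 40
```

```text
time_s: 15.13
tool_pos: [0.5676, 0.1414, 0.2368]
tool_rot: [180.0, 0.1, -11.0]
force: [2.4, 1.0, -16.6]
grip_width: 0.0118
grasp_force: 39.9
time_s: 15.47
tool_pos: [0.5676, 0.1415, 0.2371]
tool_rot: [180.0, 0.1, -11.0]
force: [3.4, 0.3, -18.0]
grip_width: 0.0117
grasp_force: 39.9
```

```bash
python3 -m creep '[{"wx":0,"wy":0,"wz":0,"tx":0,"ty":0,"tz":1,"gripper":-1},{"wx":0,"wy":0,"wz":0,"tx":0,"ty":0,"tz":1,"gripper":-1}]' 40
```

```text
time_s: 15.63
tool_pos: [0.5678, 0.1415, 0.2367]
tool_rot: [180.0, 0.0, -11.0]
force: [0.9, 0.4, -15.4]
grip_width: 0.0116
grasp_force: 39.9
```

```bash
python3 -m creep '[{"wx":0,"wy":0,"wz":0,"tx":0,"ty":0,"tz":0.4,"gripper":-1},{"wx":0,"wy":0,"wz":0,"tx":0,"ty":0,"tz":0.4,"gripper":-1}]' 40
```

```text
time_s: 15.8
tool_pos: [0.5679, 0.1416, 0.2365]
tool_rot: [180.0, 0.0, -11.0]
force: [0.7, 0.4, -14.6]
grip_width: 0.0119
grasp_force: 39.9
```

```bash
python3 -m creep '[{"wx":0,"wy":0,"wz":0,"tx":0,"ty":0,"tz":0.2,"gripper":-1},{"wx":0,"wy":0,"wz":0,"tx":0,"ty":0,"tz":0.2,"gripper":-1}]' 40
```

```text
time_s: 15.97
tool_pos: [0.5679, 0.1416, 0.2364]
tool_rot: [180.0, -0.0, -11.0]
force: [0.4, -0.6, -13.5]
grip_width: 0.0117
grasp_force: 39.9
```

Now about 12.5 N net of the handle's weight. I hold in short calls.

```bash
python3 -m creep '[{"wx":0,"wy":0,"wz":0,"tx":0,"ty":0,"tz":0,"gripper":-1},{"wx":0,"wy":0,"wz":0,"tx":0,"ty":0,"tz":0,"gripper":-1},{"wx":0,"wy":0,"wz":0,"tx":0,"ty":0,"tz":0,"gripper":-1}]' 40
```

```text
time_s: 16.22
tool_pos: [0.568, 0.1416, 0.2363]
tool_rot: [180.0, -0.0, -11.0]
force: [-0.0, 0.5, -12.4]
grip_width: 0.0116
grasp_force: 39.9
```

```bash
python3 -m creep '[{"wx":0,"wy":0,"wz":0,"tx":0,"ty":0,"tz":-0.1,"gripper":-1},{"wx":0,"wy":0,"wz":0,"tx":0,"ty":0,"tz":-0.1,"gripper":-1},{"wx":0,"wy":0,"wz":0,"tx":0,"ty":0,"tz":-0.1,"gripper":-1}]' 40
```

```text
time_s: 16.47
tool_pos: [0.568, 0.1416, 0.2362]
tool_rot: [180.0, -0.0, -11.0]
force: [0.3, -0.7, -12.1]
grip_width: 0.0115
grasp_force: 39.9
```

```bash
python3 -m creep '[{"wx":0,"wy":0,"wz":0,"tx":0,"ty":0,"tz":-0.1,"gripper":-1},{"wx":0,"wy":0,"wz":0,"tx":0,"ty":0,"tz":-0.1,"gripper":-1},{"wx":0,"wy":0,"wz":0,"tx":0,"ty":0,"tz":-0.1,"gripper":-1},{"wx":0,"wy":0,"wz":0,"tx":0,"ty":0,"tz":-0.1,"gripper":-1}]' 40
python3 -m creep '[{"wx":0,"wy":0,"wz":0,"tx":0,"ty":0,"tz":0,"gripper":-1},{"wx":0,"wy":0,"wz":0,"tx":0,"ty":0,"tz":0,"gripper":-1},{"wx":0,"wy":0,"wz":0,"tx":0,"ty":0,"tz":0,"gripper":-1},{"wx":0,"wy":0,"wz":0,"tx":0,"ty":0,"tz":0,"gripper":-1}]' 40
python3 -m creep '[{"wx":0,"wy":0,"wz":0,"tx":0,"ty":0,"tz":0,"gripper":-1},{"wx":0,"wy":0,"wz":0,"tx":0,"ty":0,"tz":0,"gripper":-1},{"wx":0,"wy":0,"wz":0,"tx":0,"ty":0,"tz":0,"gripper":-1},{"wx":0,"wy":0,"wz":0,"tx":0,"ty":0,"tz":0,"gripper":-1}]' 40
```

```text
time_s: 16.8
tool_pos: [0.568, 0.1416, 0.2362]
tool_rot: [180.0, 0.0, -11.0]
force: [-0.4, -0.5, -12.1]
grip_width: 0.0114
grasp_force: 39.9
time_s: 17.13
tool_pos: [0.568, 0.1416, 0.2362]
tool_rot: [180.0, -0.0, -11.0]
force: [0.1, -0.0, -12.1]
grip_width: 0.0114
grasp_force: 39.9
time_s: 17.47
tool_pos: [0.568, 0.1416, 0.2362]
tool_rot: [180.0, 0.0, -11.0]
force: [-0.1, -1.2, -12.2]
grip_width: 0.0116
grasp_force: 39.9
```

Steady at about 12 N for over 1.4 s. Next I lower the handle through its free play back onto the face.

```bash
python3 -m creep '[{"wx":0,"wy":0,"wz":0,"tx":0,"ty":0,"tz":1.5,"gripper":-1},{"wx":0,"wy":0,"wz":0,"tx":0,"ty":0,"tz":3,"gripper":-1},{"wx":0,"wy":0,"wz":0,"tx":0,"ty":0,"tz":4.5,"gripper":-1},{"wx":0,"wy":0,"wz":0,"tx":0,"ty":0,"tz":5.5,"gripper":-1},{"wx":0,"wy":0,"wz":0,"tx":0,"ty":0,"tz":5.5,"gripper":-1}]' 40
python3 -m creep '[{"wx":0,"wy":0,"wz":0,"tx":0,"ty":0,"tz":0.5,"gripper":-1},{"wx":0,"wy":0,"wz":0,"tx":0,"ty":0,"tz":0.5,"gripper":-1},{"wx":0,"wy":0,"wz":0,"tx":0,"ty":0,"tz":0.5,"gripper":-1}]' 40
```

```text
time_s: 17.88
tool_pos: [0.5689, 0.1422, 0.2321]
tool_rot: [-179.9, -0.2, -11.0]
force: [0.9, 0.5, -1.6]
grip_width: 0.0117
grasp_force: 39.9
time_s: 18.13
tool_pos: [0.5683, 0.1417, 0.2305]
tool_rot: [-180.0, -0.0, -11.0]
force: [-0.7, 0.3, -1.2]
grip_width: 0.0116
grasp_force: 39.9
```

```bash
python3 -m creep '[{"wx":0,"wy":0,"wz":0,"tx":0,"ty":0,"tz":0.7,"gripper":-1},{"wx":0,"wy":0,"wz":0,"tx":0,"ty":0,"tz":1.2,"gripper":-1},{"wx":0,"wy":0,"wz":0,"tx":0,"ty":0,"tz":1.2,"gripper":-1},{"wx":0,"wy":0,"wz":0,"tx":0,"ty":0,"tz":1.2,"gripper":-1}]' 40
```

```text
time_s: 18.47
tool_pos: [0.5684, 0.1416, 0.2298]
tool_rot: [-180.0, -0.1, -11.0]
force: [-1.0, -0.6, 4.6]
grip_width: 0.0116
grasp_force: 39.9
```

```bash
python3 -m creep '[{"wx":0,"wy":0,"wz":0,"tx":0,"ty":0,"tz":0,"gripper":0.2},{"wx":0,"wy":0,"wz":0,"tx":0,"ty":0,"tz":-0.3,"gripper":0.2},{"wx":0,"wy":0,"wz":0,"tx":0,"ty":0,"tz":-0.3,"gripper":0.2},{"wx":0,"wy":0,"wz":0,"tx":0,"ty":0,"tz":-0.3,"gripper":0.2},{"wx":0,"wy":0,"wz":0,"tx":0,"ty":0,"tz":-0.3,"gripper":0.2}]'
python3 -m creep '[{"wx":0,"wy":0,"wz":0,"tx":0,"ty":0,"tz":0,"gripper":0.2},{"wx":0,"wy":0,"wz":0,"tx":0,"ty":0,"tz":0,"gripper":0.2},{"wx":0,"wy":0,"wz":0,"tx":0,"ty":0,"tz":0,"gripper":0.2},{"wx":0,"wy":0,"wz":0,"tx":0,"ty":0,"tz":0,"gripper":0.2}]'
```

```text
time_s: 18.88
tool_pos: [0.5678, 0.1416, 0.2289]
tool_rot: [180.0, 0.0, -11.0]
force: [0.4, -0.0, -0.2]
grip_width: 0.037
grasp_force: 0.0
time_s: 19.22
tool_pos: [0.568, 0.1416, 0.2293]
tool_rot: [180.0, 0.0, -11.0]
force: [-0.2, -0.3, 0.4]
grip_width: 0.0514
grasp_force: 0.0
```

```bash
python3 -m creep '[{"wx":0,"wy":0,"wz":0,"tx":0,"ty":0,"tz":-10,"gripper":0.2},{"wx":0,"wy":0,"wz":0,"tx":0,"ty":0,"tz":-25,"gripper":0.2},{"wx":0,"wy":0,"wz":0,"tx":0,"ty":0,"tz":-45,"gripper":0.2},{"wx":0,"wy":0,"wz":0,"tx":0,"ty":0,"tz":-70,"gripper":0.2},{"wx":0,"wy":0,"wz":0,"tx":0,"ty":0,"tz":-100,"gripper":0.2}]'
python3 -m creep '[{"wx":0,"wy":0,"wz":0,"tx":0,"ty":25,"tz":0,"gripper":0.2},{"wx":0,"wy":0,"wz":0,"tx":0,"ty":60,"tz":0,"gripper":0.2},{"wx":0,"wy":0,"wz":0,"tx":0,"ty":90,"tz":0,"gripper":0.2},{"wx":0,"wy":0,"wz":0,"tx":0,"ty":115,"tz":0,"gripper":0.2},{"wx":0,"wy":0,"wz":0,"tx":0,"ty":130,"tz":0,"gripper":0.2}]'
python3 -m creep '[{"wx":0,"wy":0,"wz":0,"tx":0,"ty":0,"tz":0,"gripper":0.2},{"wx":0,"wy":0,"wz":0,"tx":0,"ty":0,"tz":0,"gripper":0.2},{"wx":0,"wy":0,"wz":0,"tx":0,"ty":0,"tz":0,"gripper":0.2}]'
python3 - <<'E'
from h import *
for n in('side','top'):
    p,d=optics.read_camera(n)
    if n=='side': cv2.imwrite('pics/side4.png',cv2.resize(p[80:200,150:300,::-1],None,fx=5,fy=5,interpolation=cv2.INTER_CUBIC))
    bar(n,d,(.568,.1415),.235,.3)
    for q in ('handle',):
        for r in nets.place_of(q,n): print(n,q,np.round(r['point'],4),round(r['confidence'],2))
E
```

```text
time_s: 19.63
tool_pos: [0.5674, 0.1414, 0.33]
tool_rot: [180.0, 0.1, -11.0]
force: [0.9, 0.7, -0.8]
grip_width: 0.052
grasp_force: 0.0
time_s: 20.05
tool_pos: [0.5428, 0.0102, 0.3303]
tool_rot: [179.9, -0.1, -11.3]
force: [0.5, 0.4, 0.1]
grip_width: 0.0524
grasp_force: 0.0
time_s: 20.3
tool_pos: [0.5433, 0.0158, 0.3299]
tool_rot: [-179.9, -0.0, -10.9]
force: [-0.2, 1.1, 0.7]
grip_width: 0.0519
grasp_force: 0.0
side 164 mean [0.5674 0.137  0.2505] rect c 568.5 138.5 size 15.4 60.4 yaw long -12.3 zmax [0.2518 0.2571 0.2591]
side handle [0.5742 0.146  0.213 ] 0.86
side handle [ 0.4154 -0.2882  0.0288] 0.79
side handle [ 0.4355 -0.1264  0.016 ] 0.45
side handle [ 0.3869  0.0013 -0.0014] 0.32
top few 0
top handle [ 0.4197 -0.2829  0.0267] 0.65
top handle [ 0.4302 -0.1256  0.017 ] 0.55
```

View pics/side4.png

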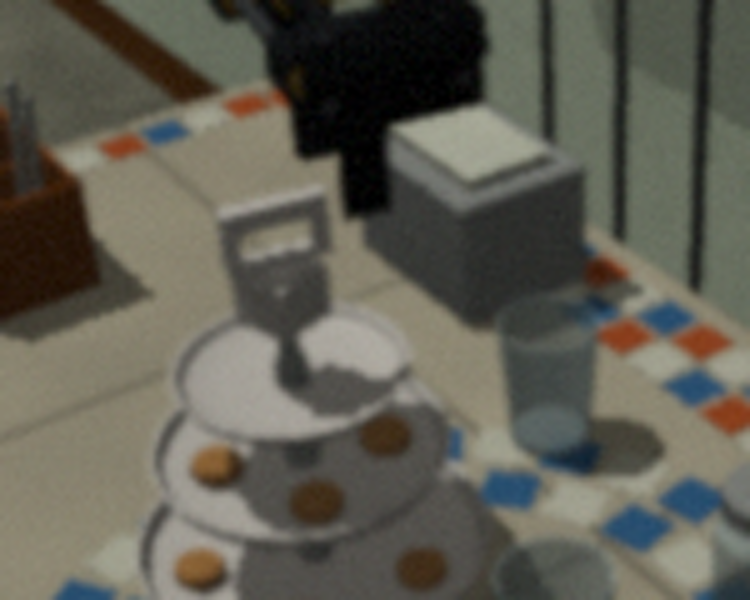

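The handle sits in the socket with its collar on the block at crop (285,285) and its top at about 257 mm, as expected when home. The gripper is clear and the tumblers are unmoved.

```bash
python3 -c "from cell import env; print(env.sign_off())"
```

```text
the job is handed in; nothing more can be done
None
```

The handle clicked into the socket, was pressed home, held a steady pull of about 12 N for over a second (after a brief overshoot to about 17 N, under the 25 N limit), was reseated and released, and the job is handed in.

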